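Close the beam enclosure and hold its interlock key turned

TASK

Close the beam enclosure: fold the plain flap on its left all the way down first, then the flap with the lip, on its right, down over it. Then take the key with the rectangular head out of the key block, work it past the sticky pins fully into the lock on the enclosure's front ledge, and turn it a quarter turn clockwise (seen from above) to its stop; the lock is sprung, so finish still holding the key there, turned and fully in. Leave the round-headed key in its slot and do not disturb the bottle, screwdriver, post holder and lens tube standing about.

Things in the scene. Friction and masses are not known exactly. Their poses are not given: they have to be found in the camera images.
- enclosure: fixed grey metal box 150 (x) x 170 (y) x 70 mm high, top open, a flap hinged on each of its left and right top edges; on its front (-x) side a ledge of the same height, 72 mm deep, 96 wide, carries the lock. Origin: centre of the box's underside, on the bench (ledge not counted); x from the ledge to the back, y left, z up. Yaw within 0.25 rad
- flap_plain (a joint): plain flap, 146 mm along x, 82 from hinge to free edge, 4 thick; hinge line along x at y = +85, z = 70 mm of the enclosure (left edge). 0 = closed flat (top at z = 74 mm), pi/2 = upright, 1.8 = limit, leaning out; starts at 1.2 to 1.7. Stiff hinge: stays where left; under 1.5 N at the free edge moves it. Push it from outside over and down
- flap_lipped (a joint): second flap, on the right edge: hinge line at y = -85, z = 70 mm of the enclosure. 146 mm along x, plate 84 mm from hinge, 4 thick, with a lip strip 26 wide, 3 thick on top of its free edge (72 to 98 mm from the hinge) that lies over the plain flap when closed (top of lip z = 77 mm). Values, starts and stiffness as flap_plain
- lock_mouth (a point): lock on the enclosure: centre of the top of its round steel collar (51 mm across, opening 23), 73 mm above the bench; axes as the enclosure's. 3 mm below is the brass plug's face with the keyway: a slot 18 (y) x 7 (x) mm at plug angle 0. In it two sticky sprung pins, 9 and 18 mm below the face, stand 2 mm out from its long sides: 5 to 15 N of push or a small wiggle passes them
- plug (a joint): turn of the lock plug, rad: 0 at rest, grows as the key turns clockwise seen from above, hard stop at 1.571. A spring (about 0.03 N m at 0, 0.1 N m at the stop) turns it back when let go. The key has up to about 0.15 rad of play in the keyway
- key: the key to use, 68 mm tall, 50 g: black rectangular head 12 (x) x 36 (y) x 40 mm on a steel blade 5 (x) x 16 (y) x 28 mm with rounded tip, pointing down. Origin: centre of the blade's tip; z up; head 28 to 68 mm above it. Draw it straight up from the key block. Either way round fits. Fully in, the head rests on the collar, tip 28 mm below lock_mouth
- spare_key: another key that stays where it is: same blade, but a round head, a disc 40 mm across and 12 mm thick (x), top 68 mm above its origin at the blade's tip. Which of the two slots holds which key varies
- key_block: fixed grey plastic block 56 (x) x 150 (y) x 36 mm high, slots at y = +37 and -37 mm; a key stands in each, tip 8 mm above the bench, head resting on the block, head's width along the block's y. Origin: centre of the underside. Yaw within 0.3 rad
- amber_bottle: amber bottle with black cap, 48x45x96 mm, standing to the right of the enclosure; origin at the centre of its underside; leave alone
- screwdriver: small screwdriver with orange handle, 144x57x20 mm, lying to the right of the lock ledge; leave alone
- post_holder: black upright post holder 35x44x50 mm with a thumbscrew, standing behind the key block; origin under its centre; leave alone
- lens_tube: short black open tube 31x31x29 mm standing between the lock ledge and the key block, nearer the robot; origin under its centre; leave alone
There are look-alikes about, which are no part of the job. What is shaped like the key but turquoise is not meant.

How it is judged (in metres and radians):
On the way, in this order (a step that is already met when the one before it is completed fails the run):
1. the plain flap is folded down while the lipped flap is still open (value of joint flap_plain below 0.08 rad and value of joint flap_lipped above 0.3 rad), for 0.1 s.
2. the lipped flap is folded down over it (value of joint each of flap_plain, flap_lipped below 0.08 rad), for 0.2 s.
3. the key is fully in the lock, before the plug has turned (z of key in the frame of lock_mouth below -0.0245 m and horizontal distance between key and lock_mouth below 0.005 m and value of joint plug below 0.5 rad), for 0.1 s.
4. the key has turned the plug a quarter turn (value of joint plug above 1.4 rad and z of key in the frame of lock_mouth below -0.0235 m), for 0.2 s.
At the end, for the whole second after the job is handed in: The gripper still holds the rectangular-headed key (more than 2 N of contact), upright within 0.15 rad, in the lock within 4.5 mm of fully in and 5 mm of the axis, with the plug turned at least 1.4 rad (80 degrees), and both flaps are closed to within 0.08 rad (all of step 2 and all of step 4 and horizontal distance between key and lock_mouth below 0.005 m and angle between key's own z axis and vertical below 0.15 rad and contact force between the fingers and key above 2 N); the arm keeps its last pose, push and grip.
It fails at once if the round-headed key is moved from its slot (distance of spare_key from where it was at the start of the episode above 0.012 m).
It fails at once if the bottle is disturbed (distance of amber_bottle from where it was at the start of the episode above 0.03 m or angle between amber_bottle's own z axis and vertical above 0.5 rad).
It fails at once if the screwdriver, post holder or lens tube is disturbed (distance of any of screwdriver, post_holder, lens_tube from where it was at the start of the episode above 0.03 m).
It also fails if it takes over 72 s, if anything falls off the work surface, if the arm or the gripper's body presses on something with over 40 N, if the wrist force passes 120 N, or if a joint passes its speed limit or range.

ROBOT

A 6-joint arm with a two-finger parallel gripper is mounted at the origin on a cart in front of the work surface, level with it; the furniture and walls round the work are solid. World frame = base frame: x ahead of the robot, y to its left, z up, the work surface at z = 0. Lengths are in mm, angles in rad, forces in N, time in s.
With the tool pointing down it reaches from about 275 to 1000 mm from the base axis. Payload 8.4 kg.
Tool frame: the origin (TCP) lies midway between the tips of the shut fingers; the grasp point (between the pads) lies 19 mm behind it; z points along the fingers, y is the line along which they close (so a half turn about z gives the same grasp; the last joint's range is limited). The gripper opens to 85 mm and grips with 20 to 120 N. Pads are 22 mm wide; open, the fingers measure 114 mm over their backs; the gripper's body (76 mm by 85 mm) begins 54 mm behind the grasp point. The pads swing forward as they close: fully open they stand 13 mm farther back than shut.
Start: joints at [1.104, 0.353, 1.633, -0, 1.155, -0.002], TCP at [280.152, 558.698, 231.281] pointing down, gripper open.
Joint ranges: [-2.63, 2.63], [-0.92, 2.1], [0.06, 2.66], [-1.3, 4.44], [0, 2.69], [-3.02, 3.02]. Speed limits (rad/s): [2.22, 2.22, 2.79, 3.14, 3.14, 3.14].

INTERFACE

Orientations are given as [roll, pitch, yaw] about the fixed x, y, z axes, in that order (R = Rz(yaw) Ry(pitch) Rx(roll)).
In Python, from rig import telemetry, optics, r gives the robot as it stands.
- The arm moves only by the tool play_rows, never from a script. Its arguments are lists of equal length, an entry for each row: "dp": the shift along the tool's x, y, z in units of 40 mm (1.0 is 40 mm), a list of three; "rot": the turn, a rotation vector about the tool's x, y, z in units of 6 degrees (1.0 is 6 degrees), a list of three. In form: {"dp": [[tx, ty, tz], ...], "rot": [[ax, ay, az], ...]}. A call has 1 to 5 rows; each row is the pose to reach, as a shift and turn from the pose commanded when the call began, along the tool's axes at that moment; what a row does not reach only later rows make up. A row lasts 1/12 s, in which the tool goes at most 41.7 mm and 7.16 degrees, less where a joint would pass 70% of its speed; a pose out of reach is approached as far as the arm can. A call with a gripper value outside its range is refused whole. "fingers" is the opening, from 0 (shut) to 1 (fully open), set as the call begins (left out, the last holds). The fingers move at their own pace and stop on an object; "grip_force" is the grip in N (left out, the last holds). Time passes only in rows, so rows that repeat a pose let the fingers close. It gives the time, the measured TCP pose, the force, the opening and the grip force at its end, in the units of the state.
- telemetry.sense(): the state, without advancing time (a new reading comes with each control period).
- optics.grab_frame(name): name is "scene" or "top" or "wrist"; returns a dict with "color" (420x560x3 uint8, red, green, blue), "mtx" (3x3 intrinsics, pixels), "R" (3x3) and "t" (3): a world point X has camera coordinates R X + t; the wrist camera has in their place "mount" (4x4, takes a point from camera to tool coordinates, whose origin is the TCP and whose axes are the flange's). Camera axes: x right, y down, z forward; pixel columns grow to the right and rows downward; lengths in mm; the calibration is good to about 2 mm. A picture is of the moment at which its call begins: read the wrist's pose just before it. There is no depth.
- r.sign_off(): hands the job in; it is judged then, once.
The state is a dict: "clock": time; "qpos": joint angles; "qvel": joint speeds; "joint_efforts": joint torques, N m; "eef_pos": TCP position; "tcp_rot": TCP orientation; "contact_force": force on the tool from outside, world axes, zero at the start; "wrist_torque": the same for the moment, N m; "opening": opening from 0.0 (shut) to 1.0 (fully open); "grasp_force": force on a finger pad.
Only numpy, scipy, OpenCV 4.12 (cv2) and the standard library are available. Lean on these libraries where they do the work, as an engineer would, in place of code of your own. Each camera call takes 0.05 s, during which the arm holds its last target. There are 200 camera calls.

## Working session

There is one attempt and no reset: what is moved stays moved. The work goes in short steps, Python scripts to look and compute and a tool call to move; the robot and the scene stay as the last step left them, time stands still between calls to the robot, and variables do not carry over. Pictures are saved under pics/ and viewed, at most 10 in all, crops included, and the job is handed in when it is done.

Besides the shell and the picture viewer there is one more tool, called after "Emit:" as name(argument=value, ...) on one line, values as JSON. play_rows: Moves the arm, as the interface text tells. Its arguments: {"type":"object","properties":{"dp":{"type":"array"},"rot":{"type":"array"},"fingers":{"type":"number"},"grip_force":{"type":"number"}},"required":["dp","rot"]}

```bash
mkdir -p pics; ls; python3 - <<'E'
from rig import telemetry, optics, r
import cv2,numpy as np
print(telemetry.sense())
for n in ("scene","top"):
    f=optics.grab_frame(n); print(n,f["mtx"].tolist(),f["R"].tolist(),f["t"].tolist() if hasattr(f["t"],'tolist') else f["t"])
    cv2.imwrite(f"pics/{n}0.png",f["color"][:,:,::-1]); np.savez(f"pics/{n}0.npz",**{k:np.array(v) for k,v in f.items()})
E
```

```text
pics
{'clock': 0.0, 'qpos': array([ 1.10361430e+00,  3.53626360e-01,  1.63410422e+00, -2.96516506e-05,
        1.15519281e+00, -2.40160128e-03]), 'qvel': array([ 0.00068879, -0.00255577,  0.00028359,  0.00074627, -0.0005025 ,
       -0.0016321 ]), 'joint_efforts': array([ 2.06923673e-03, -6.05244827e+01, -3.42051923e+01,  1.81638256e-04,
        9.30861424e-03,  3.60997956e-05]), 'eef_pos': array([279.94607918, 558.28956789, 230.58808158]), 'tcp_rot': array([-3.14026186e+00,  2.39155604e-05,  2.67682423e+00]), 'contact_force': array([ 0.53593343, -0.05097029,  0.96637417]), 'wrist_torque': array([-0.00110081,  0.00565928,  0.03146032]), 'grasp_force': 0.0, 'opening': 0.9993239917560492}
scene [[475.39691748111824, 0.0, 287.09051048441444], [0.0, 475.39691748111824, 205.329664816218], [0.0, 0.0, 1.0]] [[0.6319220514951567, -0.7748087725005934, -0.01859803458099822], [-0.5412118094506972, -0.42397321687743106, -0.7261793777584881], [0.5547650837473955, 0.46895423809442877, -0.6872536827315072]] [-336.2207586308249, 321.62336370408855, 926.1495186192722]
top [[466.8094599862315, 0.0, 283.54689799910335], [0.0, 466.8094599862315, 218.39042500219085], [0.0, 0.0, 1.0]] [[0.007970249455246641, -0.9999105414787769, 0.010741702064405063], [-0.9977202496721712, -0.008671755361028195, -0.06692610890421431], [0.06701327120594408, -0.010183795882566696, -0.9977001111474834]] [-26.700747448858024, 507.50685823979666, 1491.947900604137]
```

View pics/scene0.png

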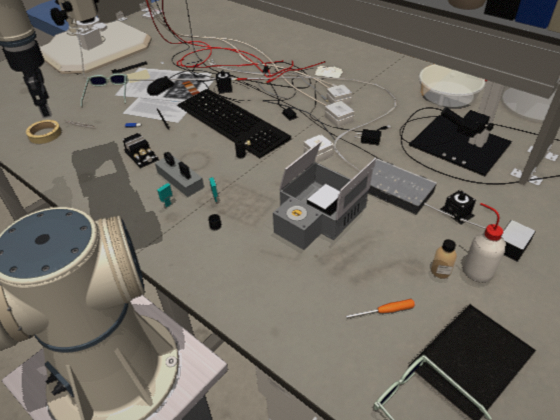

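View pics/top0.png

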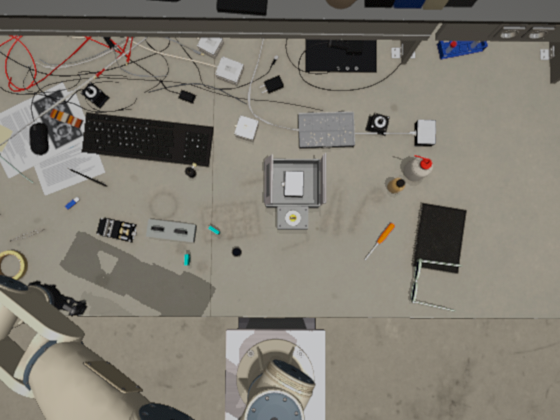

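The scene picture shows the enclosure at (320,200), its lock at (297,212), and the key block at (180,175) with black keys at (169,160) and (183,171). There are turquoise look-alikes at (165,193) and (213,190). In the top picture the enclosure is at (294,182), the lock at (293,218), the block at (171,231) and the turquoise items at (214,230) and (187,258).

Things that could be taken for the key, in scene pixels:
- black key (169,160)
- black key (183,171)
- turquoise (165,193)
- turquoise (213,190)

I'll check which black head is rectangular in a close crop.

```bash
cat > h.py <<'E'
import numpy as np, cv2
from scipy.spatial.transform import Rotation as Rot
from rig import telemetry, optics, r
def cam(name):
    s=telemetry.sense(); f=optics.grab_frame(name)
    if "mount" in f:
        T=np.eye(4); T[:3,:3]=Rot.from_euler('xyz',s['tcp_rot']).as_matrix(); T[:3,3]=s['eef_pos']
        W=T@np.array(f["mount"]); f["R"]=W[:3,:3].T; f["t"]=-W[:3,:3].T@W[:3,3]
    f={k:np.array(v) for k,v in f.items()}
    return f
def plane(f,uv,z):
    c=-f["R"].T@f["t"]; d=f["R"].T@np.linalg.solve(f["mtx"],np.array([uv[0],uv[1],1.]))
    return c+d*(z-c[2])/d[2]
def proj(f,X):
    p=f["mtx"]@(f["R"]@np.array(X,float)+f["t"]); return p[:2]/p[2]
def tri(fs,uvs):
    A=np.zeros((3,3));b=np.zeros(3)
    for f,uv in zip(fs,uvs):
        c=-f["R"].T@f["t"]; d=f["R"].T@np.linalg.solve(f["mtx"],np.array([uv[0],uv[1],1.])); d/=np.linalg.norm(d)
        P=np.eye(3)-np.outer(d,d); A+=P;b+=P@c
    return np.linalg.solve(A,b)
def save(f,n): cv2.imwrite(f"pics/{n}.png",f["color"][:,:,::-1])
E
python3 - <<'E'
from h import *
S=dict(np.load("pics/scene0.npz"));T=dict(np.load("pics/top0.npz"))
print("tcp in scene",proj(S,[280,558,231]))
for n,uv,z in [("encl ctr",(294,183),0),("lock",(293,218),73),("k155",(155,229),76),("k183",(183,230),76),("post",(191,171),0),("tube",(236,252),15),("turqA",(214,230),30),("turqB",(187,258),30),("bottle",(397,185),50),("drv",(386,233),10)]:
    print(n,plane(T,uv,z).round())
a=cv2.resize(S["color"][140:210,145:235,::-1],None,fx=4.4,fy=4.4,interpolation=cv2.INTER_CUBIC)
b=cv2.resize(S["color"][135:255,265:385,::-1],None,fx=3.3,fy=3.3,interpolation=cv2.INTER_CUBIC)
h=max(a.shape[0],b.shape[0]); o=np.zeros((h,a.shape[1]+b.shape[1],3),np.uint8); o[:a.shape[0],:a.shape[1]]=a;o[:b.shape[0],a.shape[1]:]=b
cv2.imwrite("pics/crop1.png",o);print(o.shape)
E
```

```text
tcp in scene [ 47.89902779 111.31012133]
encl ctr [626. -56.   0.]
lock [505. -51.  73.]
k155 [467. 375.  76.]
k183 [465. 289.  76.]
post [662. 283.   0.]
tube [398. 130.  15.]
turqA [468. 200.  30.]
turqB [378. 284.  30.]
bottle [ 615. -383.   50.]
drv [ 464. -356.   10.]
(396, 792, 3)
```

View pics/crop1.png

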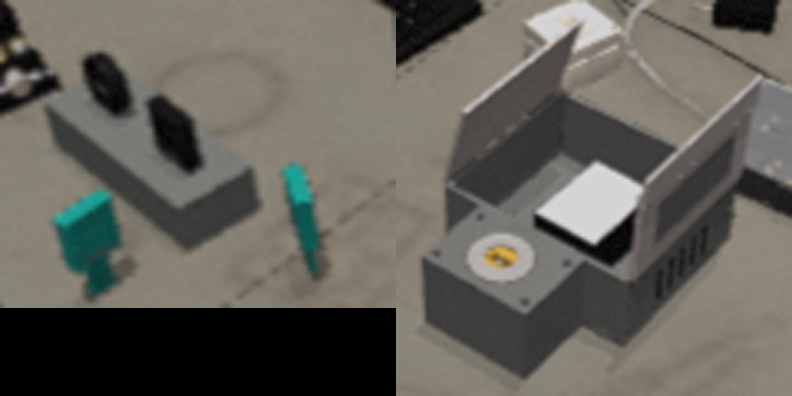

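The crop shows the nearer, right-hand key with a rectangular head (top pixel (183,230), about x 465, y 289). The left key has a round head and is the spare. The plain flap is on the left and the lipped flap on the right. Next I'll go for close views with the wrist camera.

```bash
cat >> h.py <<'E'
def go(p,yaw,tilt=(0,0),s=None):
    "dp and rot from the measured pose to a tool-down pose at p,yaw"
    s=s or telemetry.sense(); R0=Rot.from_euler('xyz',s['tcp_rot'])
    R1=Rot.from_euler('xyz',[np.pi+tilt[0],tilt[1],yaw])
    d=R0.inv().apply(np.array(p,float)-s['eef_pos'])/40; w=np.degrees((R0.inv()*R1).as_rotvec())/6
    print("dp",d.round(3).tolist(),"rot",w.round(3).tolist(),"rows>=",round(max(np.linalg.norm(d)*40/41.7,np.linalg.norm(w)*6/7.16),1))
E
python3 - <<'E'
from h import *
f=optics.grab_frame("wrist"); print(np.array(f["mount"]).round(3).tolist(),f["mtx"])
go([420,320,290],np.pi/2)
E
```

```text
[[-0.0, -0.964, -0.264, 66.707], [1.0, -0.0, -0.001, -0.553], [0.001, -0.264, 0.964, -143.445], [0.0, 0.0, 0.0, 1.0]] [[360.38709761   0.         275.42105003]
 [  0.         360.38709761 204.58707155]
 [  0.           0.           1.        ]]
dp [-5.8, -3.759, -1.478] rot [-0.009, 0.006, 10.561] rows>= 8.9
```

Emit:
play_rows(dp=[[-0.6,-0.4,-0.3],[-1.2,-0.8,-0.6],[-1.8,-1.2,-0.9],[-2.4,-1.6,-1.2],[-3.0,-2.0,-1.5]], rot=[[0,0,1.05],[0,0,2.1],[0,0,3.15],[0,0,4.2],[0,0,5.25]])

```text
clock: 0.57
eef_pos: [351.8, 432.1, 291.5]
tcp_rot: [-3.141, 0.0, 2.122]
contact_force: [0.1, 0.7, 0.1]
opening: 1.003
grasp_force: 0.0
```

```bash
python3 -c "
from h import *
go([420,320,290],np.pi/2)"
```

```text
dp [-3.279, -0.015, 0.039] rot [-0.004, 0.003, 5.263] rows>= 4.4
```

Emit:
play_rows(dp=[[-0.65,0,0.0],[-1.3,0,0],[-1.95,0,0],[-2.6,0,0],[-3.28,0,0.04]], rot=[[0,0,1.05],[0,0,2.1],[0,0,3.15],[0,0,4.2],[0,0,5.26]])

```text
clock: 0.98
eef_pos: [421.3, 320.9, 289.8]
tcp_rot: [3.141, -0.0, 1.571]
contact_force: [1.2, 0.3, -0.1]
opening: 0.995
grasp_force: 0.0
```

```bash
python3 - <<'E'
from h import *
s=telemetry.sense(); f=cam("wrist"); save(f,"w1"); np.savez("pics/w1.npz",**f); print(s["eef_pos"],s["tcp_rot"],abs(s["qvel"]).max())
go([500,-55,290],np.pi/2)
E
```

```text
[421.26822748 320.90587229 289.82182056] [ 3.14143947e+00 -2.19042443e-04  1.57091739e+00] 0.7145556410263554
dp [-9.293, 2.005, 0.009] rot [0.009, 0.025, -0.083] rows>= 9.1
```

View pics/w1.png

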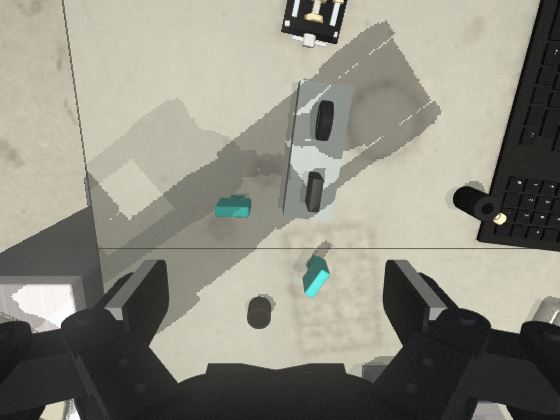

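The wrist view shows the key block (about (320,150)). The rectangular key's top is at (314,191) and the round key is at (325,119). The turquoise items are at (233,206) and (316,277), and the lens tube is at (259,312). Now to the enclosure, with the fingers shut.

Emit:
play_rows(dp=[[-1.0,0.5,0],[-2.0,1,0],[-3,1.5,0],[-4,2,0],[-5,2.5,0]], rot=[[0,0,0],[0,0,0],[0,0,0],[0,0,0],[0,0,0]], fingers=0)

```text
clock: 1.45
eef_pos: [515.4, 134.4, 289.7]
tcp_rot: [-3.142, -0.0, 1.577]
contact_force: [0.6, 0.4, 0.5]
opening: 0.296
grasp_force: 0.0
```

Emit:
play_rows(dp=[[-1,0.5,0],[-2,1,0],[-3.3,1.75,0],[-3.3,1.75,0],[-3.3,1.75,0]], rot=[[0,0,0],[0,0,0],[0,0,0],[0,0,0],[0,0,0]])

```text
clock: 1.87
eef_pos: [587.6, 0.5, 289.2]
tcp_rot: [3.141, 0.001, 1.573]
contact_force: [-0.7, -0.4, 0.5]
opening: -0.002
grasp_force: 0.0
```

```bash
python3 - <<'E'
from h import *
s=telemetry.sense(); f=cam("wrist"); save(f,"w2"); np.savez("pics/w2.npz",**f); print(s["eef_pos"],s["tcp_rot"],abs(s["qvel"]).max(),s["opening"])
E
```

```text
[5.87574204e+02 4.65852313e-01 2.89239876e+02] [3.14106288e+00 1.44013776e-03 1.57314783e+00] 0.06819607795377601 -0.0022389335600140788
```

View pics/w2.png

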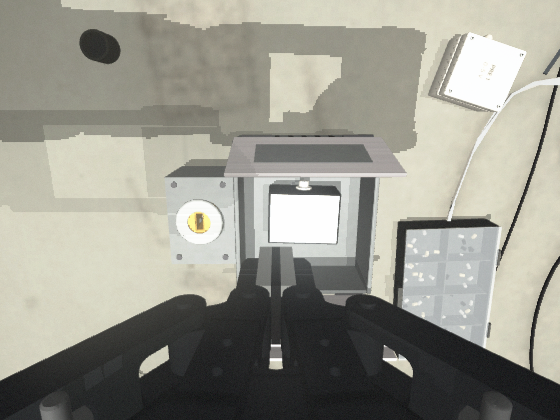

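The view shows the lock collar at (199,222), with the brass plug and the slot running up and down in the image. The plain flap's free edge runs (225,177)–(406,175) and the ledge is at (167–227,178–265).

```bash
python3 - <<'E'
from h import *
f=dict(np.load("pics/w2.npz")); im=f["color"].astype(int)
T=dict(np.load("pics/top0.npz"));S=dict(np.load("pics/scene0.npz"))
w=((im.min(2)>215)).astype(np.uint8); w[:, :160]=0; w[:,235:]=0; w[:190]=0; w[260:]=0
c=max(cv2.findContours(w,0,1)[0],key=cv2.contourArea); e=cv2.fitEllipse(cv2.convexHull(c)); print("collar",e, plane(f,e[0],73).round(1), "diam", np.linalg.norm(plane(f,(e[0][0]-e[1][0]/2,e[0][1]),73)-plane(f,(e[0][0]+e[1][0]/2,e[0][1]),73)))
b=((im[...,0]>150)&(im[...,2]<110)).astype(np.uint8)
c=max(cv2.findContours(b,0,1)[0],key=cv2.contourArea); e=cv2.fitEllipse(cv2.convexHull(c)); print("plug",e,plane(f,e[0],70).round(1))
for n,uv,z in [("ledge FL",(167,180),70),("ledge FR",(168,264),70),("hinge l",(237,137),70),("hinge r",(389,137),70),("flapfree l",(225,177),145),("flapfree r",(406,175),145)]: print(n,plane(f,uv,z).round(1))
cr=cv2.resize(f["color"][120:300,160:420,::-1],None,fx=3,fy=3,interpolation=cv2.INTER_CUBIC); cv2.imwrite("pics/crop2.png",cr)
# lines
g=cv2.cvtColor(f["color"],cv2.COLOR_RGB2GRAY)
L=cv2.createLineSegmentDetector().detect(g)[0][:,0]
for l in L:
    if np.hypot(l[2]-l[0],l[3]-l[1])>45 and 150<l[0]<420 and 120<l[1]<300: print(l.round(1), np.degrees(np.arctan2(l[3]-l[1],l[2]-l[0])).round(2))
E
```

```text
collar ((201.591552734375, 227.00892639160156), (45.843971252441406, 58.809410095214844), 141.37026977539062) [509.8 -57.   73. ] diam 48.27051194009447Traceback (most recent call last):
  File "<stdin>", line 7, in <module>
cv2.error: OpenCV(4.12.0) /io/opencv/modules/imgproc/src/shapedescr.cpp:361: error: (-201:Incorrect size of input array) There should be at least 5 points to fit the ellipse in function 'fitEllipseNoDirect'
```

```bash
python3 - <<'E'
from h import *
f=dict(np.load("pics/w2.npz")); im=f["color"].astype(int)
w=((im.min(2)>232)).astype(np.uint8); w[:, :174]=0; w[:,225:]=0; w[:196]=0; w[250:]=0
c=max(cv2.findContours(w,0,1)[0],key=cv2.contourArea); e=cv2.fitEllipse(cv2.convexHull(c)); print("collar",e, plane(f,e[0],73).round(1))
b=((im[...,0]-im[...,2]>60)&(im[...,0]>120)).astype(np.uint8); b[:195]=0;b[250:]=0; b[:,:174]=0;b[:,225:]=0
cs=cv2.findContours(b,0,1)[0]; p=np.vstack(cs); e=cv2.fitEllipse(cv2.convexHull(p)); print("plug",e,plane(f,e[0],70).round(1))
for n,uv,z in [("ledge FL",(167,180),70),("ledge FR",(168,264),70),("hinge l",(237,137),70),("hinge r",(389,137),70),("flapfree l",(225,177),145),("flapfree r",(406,175),145)]: print(n,plane(f,uv,z).round(1))
cr=cv2.resize(f["color"][120:300,160:420,::-1],None,fx=3,fy=3,interpolation=cv2.INTER_CUBIC); cv2.imwrite("pics/crop2.png",cr)
g=cv2.cvtColor(f["color"],cv2.COLOR_RGB2GRAY)
L=cv2.createLineSegmentDetector().detect(g)[0][:,0]
for l in L:
    if np.hypot(l[2]-l[0],l[3]-l[1])>45 and 150<l[0]<420 and 120<l[1]<300: print(l.round(1), np.degrees(np.arctan2(l[3]-l[1],l[2]-l[0])).round(2))
E
```

```text
collar ((198.38449096679688, 222.07778930664062), (42.420326232910156, 45.77075958251953), 116.23763275146484) [506.7 -51.5  73. ]
plug ((198.56936645507812, 222.16221618652344), (20.499088287353516, 22.854267120361328), 111.61495208740234) [506.2 -52.6  70. ]
ledge FL [476.4  -7.3  70. ]
ledge FR [ 470.1 -100.8   70. ]
hinge l [549.2  36.3  70. ]
hinge r [700.   36.6  70. ]
flapfree l [546.5  10.6 145. ]
flapfree r [693.   12.6 145. ]
[339.4 195.1 269.4 193.3] -178.5
[399.3 219.5 448.1 218.4] -1.29
[405.7 229.5 401.3 305.7] 93.28
[392.5 297.  395.6 244.2] -86.64
[335.3 243.1 338.4 198.1] -85.99
[270.1 195.6 269.5 241.9] 90.83
[374.8 178.1 368.8 259.5] 94.23
[354.3 266.9 359.7 178.1] -86.53
[266.2 241.9 268.  186.8] -88.07
[239.4 251.9 236.8 176.8] -91.95
[293.1 257.  353.1 256.4] -0.54
[270.5 295.6 271.  249.4] -89.37
[371.9 136.7 234.4 136.7] 179.99
[341.3 195.6 337.9 241.9] 94.16
[279.4 248.1 280.3 294.4] 88.89
[230.6 176.8 164.4 176.8] 179.99
[271.9 241.  333.1 242.2] 1.1
[252.9 176.9 254.3 255.6] 88.95
[236.8 132.6 311.9 133.7] 0.82
[259.4 174.8 308.1 176.1] 1.58
[208.2 133.3 158.1 134.8] 178.36
[243.1 178.1 245.  256.9] 88.65
[405.6 172.4 225.6 172.4] -179.98
[371.9 161.8 253.1 161.9] 179.99
[234.2 256.9 232.6 205.6] -91.86
[256.9 143.6 361.9 143.7] 0.03
[379.8 178.2 376.4 224.4] 94.21
[160.6 124.4  43.1 124.4] 179.98
[344.8 254.3 347.9 201.9] -86.63
[155.6 211.5  11.9 211.2] -179.89
```

View pics/crop2.png

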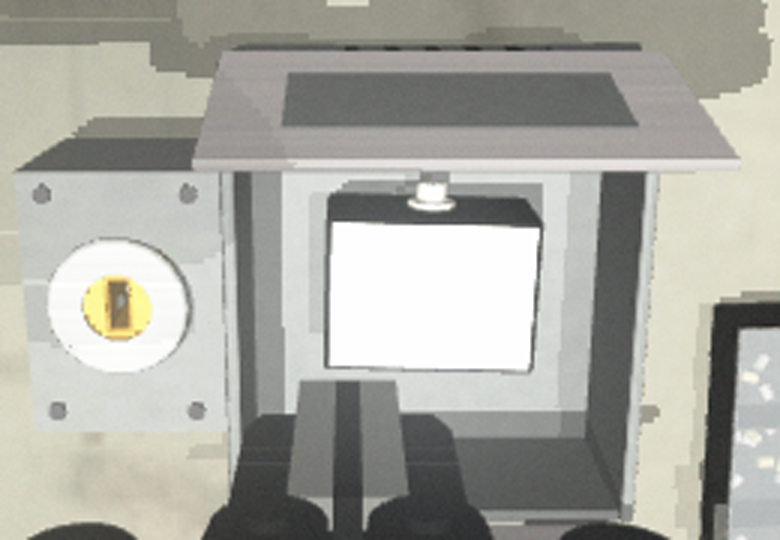

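```bash
python3 - <<'E'
from h import *
f=dict(np.load("pics/w2.npz"))
q=[plane(f,u,70)[:2] for u in [(174,185),(223,184.7),(179.3,257),(225.7,257)]]
print("screws",np.round(q,1).tolist(),"mean",np.mean(q,0).round(1))
yx=lambda a,b:np.arctan2(*(b-a)[::-1])
print("yaws",yx(q[0],q[1]),yx(q[2],q[3]),yx(q[2],q[0])-np.pi/2,yx(q[3],q[1])-np.pi/2)
for a,b in [((164.4,176.8),(230.6,176.8)),((236.8,136.7),(371.9,136.7))]: print(yx(plane(f,a,70)[:2],plane(f,b,70)[:2]))
for a,b in [((239.4,251.9),(236.8,176.8)),((376.4,224.4),(379.8,178.2)),((168,264),(165,178))]: print(yx(plane(f,a,70)[:2],plane(f,b,70)[:2])-np.pi/2)
go([617,90,289],np.pi/2)
E
```

```text
screws [[483.1, -12.5], [533.5, -12.1], [483.1, -92.5], [533.5, -92.4]] mean [508.3 -52.4]
yaws 0.008110757089213905 0.0017421583939839283 -0.0008712249955042939 -0.00017904484594022385
0.0018675238548585848
0.0019247178011733035
0.007542797114137301
0.006638789060821271
-0.045184248607797795
dp [2.183, 0.771, 0.002] rot [-0.005, 0.002, 0.025] rows>= 2.2
```

Emit:
play_rows(dp=[[0.9,0.4,0],[1.8,0.7,0],[2.25,0.75,0.5],[2.25,0.75,1.5],[2.25,0.75,2.5]], rot=[[0,0,0],[0,0,0],[0,0,0],[0,0,0],[0,0,0]])

```text
clock: 2.33
eef_pos: [615.6, 97.8, 189.9]
tcp_rot: [3.138, -0.001, 1.58]
contact_force: [0.5, -0.9, 0.3]
opening: 0.0
grasp_force: 0.0
```

Emit:
play_rows(dp=[[0,0,0.8],[0,0,1.6],[-0.4,0,1.6],[-0.8,0,1.6],[-1.2,0,1.6]], rot=[[0,0,0],[0,0,0],[0,0,0],[0,0,0],[0,0,0]])

```text
clock: 2.75
eef_pos: [614.1, 47.9, 124.6]
tcp_rot: [-3.139, -0.0, 1.578]
contact_force: [0.2, 0.2, -1.1]
opening: 0.0
grasp_force: 0.0
```

Emit:
play_rows(dp=[[-0.25,0,0],[-0.5,0,0.08],[-0.75,0,0.2],[-1,0,0.35],[-1.2,0,0.55]], rot=[[0,0,0],[0,0,0],[0,0,0],[0,0,0],[0,0,0]])

```text
clock: 3.17
eef_pos: [615.8, -1.9, 103.4]
tcp_rot: [3.141, -0.0, 1.576]
contact_force: [-0.8, 1.5, 1.1]
opening: 0.002
grasp_force: 0.4
```

Emit:
play_rows(dp=[[-0.15,0,0.2],[-0.25,0,0.4],[-0.3,0,0.6],[-0.3,0,0.7],[-0.3,0,0.76]], rot=[[0,0,0],[0,0,0],[0,0,0],[0,0,0],[0,0,0]])

```text
clock: 3.58
eef_pos: [615.4, -13.7, 73.6]
tcp_rot: [-3.14, 0.001, 1.576]
contact_force: [-12.6, -4.1, 34.5]
opening: -0.001
grasp_force: 16.7
```

Emit:
play_rows(dp=[[0,0,0.03],[0,0,0.06]], rot=[[0,0,0],[0,0,0]])

```text
clock: 3.75
eef_pos: [615.5, -13.7, 73.4]
tcp_rot: [-3.141, 0.001, 1.577]
contact_force: [-15.4, -3.9, 44.3]
opening: 0.002
grasp_force: 21.8
```

Emit:
play_rows(dp=[[0,0,-1],[0,0,-2],[0,0,-3],[-0.3,0,-4],[-1.2,0,-4.2]], rot=[[0,0,0],[0,0,0],[0,0,0],[0,0,0],[0,0,0]])

```text
clock: 4.17
eef_pos: [619.5, -58.4, 246.1]
tcp_rot: [3.132, -0.001, 1.58]
contact_force: [1.2, -0.2, -0.3]
opening: 0.0
grasp_force: 0.0
```

Emit:
play_rows(dp=[[-1,0,0],[-2,0,0],[-3,0,0],[-3.7,0,0],[-3.7,0,0]], rot=[[0,0,0],[0,0,0],[0,0,0],[0,0,0],[0,0,0]])

```text
clock: 4.58
eef_pos: [616.7, -214.2, 238.6]
tcp_rot: [3.141, 0.002, 1.573]
contact_force: [-0.4, -0.2, 0.5]
opening: -0.002
grasp_force: 0.0
```

```bash
python3 - <<'E'
from h import *
s=telemetry.sense(); print(s["eef_pos"])
f=cam("wrist"); t=optics.grab_frame("top")
a=f["color"][:,:,::-1]; b=cv2.resize(t["color"][130:250,220:340,::-1],None,fx=2,fy=2)
o=np.zeros((420,800,3),np.uint8);o[:,:560]=a;o[:240,560:]=b; cv2.imwrite("pics/w3.png",o); np.savez("pics/w3.npz",**f)
E
```

```text
[ 616.69400438 -214.16938448  238.57313262]
```

View pics/w3.png

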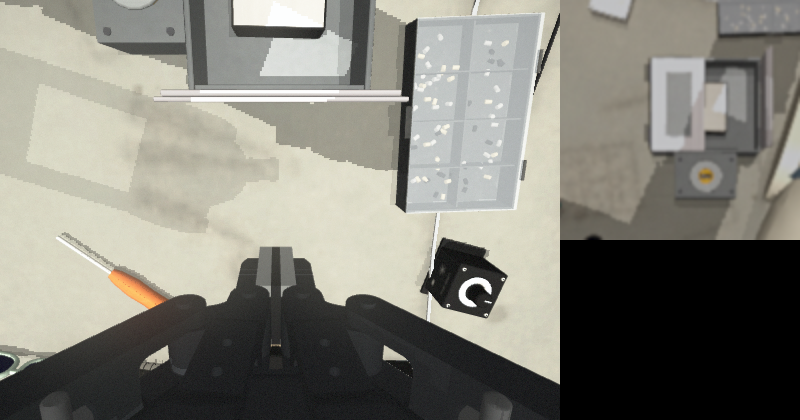

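The plain flap is closed flat. The lipped flap is upright, its edge at row 97, and the tool is outside it with clear space. Now fold it.

Emit:
play_rows(dp=[[0,0,0.9],[0,0,1.8],[0.1,0,2.65],[0.5,0,2.65],[0.9,0,2.65]], rot=[[0,0,0],[0,0,0],[0,0,0],[0,0,0],[0,0,0]])

```text
clock: 5.1
eef_pos: [615.4, -170.8, 131.2]
tcp_rot: [-3.138, -0.002, 1.576]
contact_force: [0.3, -0.6, 0.6]
opening: 0.0
grasp_force: 0.0
```

Emit:
play_rows(dp=[[0.3,0,0],[0.7,0,0],[1.0,0,0.04],[1.3,0,0.12],[1.6,0,0.25]], rot=[[0,0,0],[0,0,0],[0,0,0],[0,0,0],[0,0,0]])

```text
clock: 5.52
eef_pos: [617.4, -107.9, 124.2]
tcp_rot: [3.139, 0.001, 1.577]
contact_force: [0.5, -0.1, -0.2]
opening: 0.001
grasp_force: 0.5
```

Emit:
play_rows(dp=[[0.2,0,0.25],[0.35,0,0.5],[0.42,0,0.75],[0.42,0,1.0],[0.42,0,1.15]], rot=[[0,0,0],[0,0,0],[0,0,0],[0,0,0],[0,0,0]])

```text
clock: 5.93
eef_pos: [615.3, -92.5, 74.7]
tcp_rot: [-3.139, -0.0, 1.576]
contact_force: [-0.4, 0.3, 0.1]
opening: -0.0
grasp_force: 0.2
```

Emit:
play_rows(dp=[[0,0,0.06],[0,0,0.12]], rot=[[0,0,0],[0,0,0]])

```text
clock: 6.1
eef_pos: [615.7, -92.7, 73.5]
tcp_rot: [-3.14, -0.001, 1.575]
contact_force: [-16.1, 5.5, 49.3]
opening: 0.002
grasp_force: 24.3
```

Both flaps are down. Next I go to the key block with the gripper open.

Emit:
play_rows(dp=[[0,0,-1],[0,0,-2],[0,0,-3],[0.6,-0.2,-4],[1.5,-0.6,-4.6]], rot=[[0,0,0],[0,0,0],[0,0,0],[0,0,0],[0,0,0]])

```text
clock: 6.52
eef_pos: [597.3, -42.1, 254.2]
tcp_rot: [3.137, 0.001, 1.573]
contact_force: [0.5, 0.3, 0.6]
opening: 0.002
grasp_force: 0.0
```

Emit:
play_rows(dp=[[0.9,-0.4,0],[1.8,-0.8,0],[2.7,-1.2,0],[3.6,-1.6,0],[4.5,-2.0,0]], rot=[[0,0,0],[0,0,0],[0,0,0],[0,0,0],[0,0,0]], fingers=1)

```text
clock: 6.93
eef_pos: [513.4, 140.5, 250.5]
tcp_rot: [3.142, 0.0, 1.575]
contact_force: [0.1, 0.8, 0.2]
opening: 0.706
grasp_force: 0.0
```

Emit:
play_rows(dp=[[0.9,-0.4,0],[1.8,-0.8,0],[2.7,-1.1,0],[3.5,-1.4,0],[3.5,-1.4,0]], rot=[[0,0,0],[0,0,0],[0,0,0],[0,0,0],[0,0,0]])

```text
clock: 7.35
eef_pos: [455.8, 283.6, 250.4]
tcp_rot: [-3.141, -0.002, 1.579]
contact_force: [0.8, -0.3, -0.0]
opening: 0.998
grasp_force: 0.0
```

Emit:
play_rows(dp=[[0,0,0],[0,0,0]], rot=[[0,0,0],[0,0,0]])

```text
clock: 7.52
eef_pos: [457.6, 278.8, 250.3]
tcp_rot: [-3.141, 0.001, 1.577]
contact_force: [-0.1, 0.2, 1.0]
opening: 0.998
grasp_force: 0.0
```

```bash
python3 - <<'E'
from h import *
s=telemetry.sense(); print(s["eef_pos"],s["tcp_rot"],abs(s["qvel"]).max(),s["opening"])
f=cam("wrist"); np.savez("pics/w4.npz",**f); t=optics.grab_frame("top")
k=proj(f,[465,289,76]).astype(int); print("key px",k)
x,y=max(k[0]-100,0),max(k[1]-130,0)
a=cv2.resize(f["color"][y:y+200,x:x+200,::-1],(600,600),interpolation=cv2.INTER_CUBIC);b=cv2.resize(t["color"][140:240,240:340,::-1],(200,200))
o=np.zeros((600,800,3),np.uint8);o[:,:600]=a;o[:200,600:]=b; cv2.imwrite("pics/w4.png",o); print("crop origin",x,y)
E
```

```text
[457.550557   278.84803311 250.28321253] [-3.14122849e+00  7.55870872e-04  1.57652436e+00] 0.0240995397391505 0.9984984578856051
key px [284 170]
crop origin 184 40
```

View pics/w4.png

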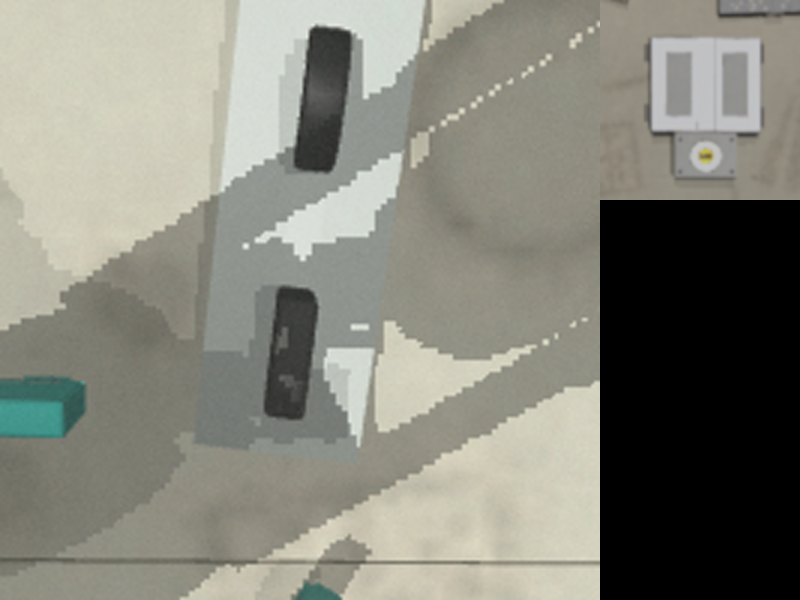

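The top inset shows both flaps closed. The rectangular key's head top is seen in the crop with corners (275,288), (317,290), (306,417), (265,412). The round key is above it at (323,100).

```bash
cat > m.py <<'E'
from h import *
f=dict(np.load("pics/w4.npz")); P=lambda c,z:plane(f,(184+c[0]/3,40+c[1]/3),z)[:2]
a=lambda v:np.arctan2(v[1],v[0])-np.pi/2
for n,lo,hi,z in [("key R",(306,417),(317,290),76),("key L",(265,412),(275,288),76),("blk R",(360,460),(425,0),36),("blk L",(195,443),(238,0),36)]:
    print(n,P(lo,z).round(1),P(hi,z).round(1),"yaw",round(a(P(hi,z)-P(lo,z)),3))
br,bl=P((360,460),36),P((195,443),36); print("blk front width",np.linalg.norm(br-bl),"yaw",a(br-bl)+np.pi/2)
y=-0.0
for yaw in (-0.07,-0.1,-0.13):
    u=np.array([-np.sin(yaw),np.cos(yaw)]); v=np.array([np.cos(yaw),np.sin(yaw)])
    print(yaw,"from key",(P((285.5,414.5),76)+18*u).round(1),"from block",((br+bl)/2+38*u).round(1))
E
python3 m.py
```

```text
key R [466.7 281.6] [469.3 319. ] yaw -0.072
key L [454.4 283. ] [457.2 319.5] yaw -0.076
blk R [486.4 258.8] [502.4 403.1] yaw -0.11
blk L [430.4 264.4] [445.5 402.8] yaw -0.108
blk front width 56.33016539428866 yaw -0.09989301965312514
-0.07 from key [461.8 300.3] from block [461.1 299.5]
-0.1 from key [462.3 300.2] from block [462.2 299.4]
-0.13 from key [462.9 300.1] from block [463.3 299.3]
```

```bash
python3 -c "
from h import *
go([462.2,300,110],np.pi/2-0.1); go([462.2,300,42],np.pi/2-0.1)"
```

```text
dp [0.546, 0.11, 3.511] rot [-0.002, 0.005, 0.993] rows>= 3.4
dp [0.547, 0.11, 5.211] rot [-0.002, 0.005, 0.993] rows>= 5.0
```

Emit:
play_rows(dp=[[0.55,0.11,0.9],[0.55,0.11,1.8],[0.55,0.11,2.7],[0.55,0.11,3.5],[0.55,0.11,3.5]], rot=[[0,0,0.99],[0,0,0.99],[0,0,0.99],[0,0,0.99],[0,0,0.99]], fingers=0.5)

```text
clock: 8.03
eef_pos: [458.8, 297.9, 105.1]
tcp_rot: [-3.134, 0.006, 1.471]
contact_force: [-2.2, -0.6, 0.2]
opening: 0.498
grasp_force: 0.0
```

```bash
python3 - <<'E'
from h import *
s=telemetry.sense(); print(s["eef_pos"],s["tcp_rot"],s["opening"])
f=cam("wrist"); np.savez("pics/w5.npz",**f); save(f,"w5")
go([462.2,300,42],np.pi/2-0.1)
E
```

```text
[458.80759975 297.93263945 105.103695  ] [-3.13418319  0.00611308  1.47071619] 0.4979921710289123
dp [0.037, 0.055, 1.653] rot [-0.048, 0.04, -0.0] rows>= 1.6
```

View pics/w5.png

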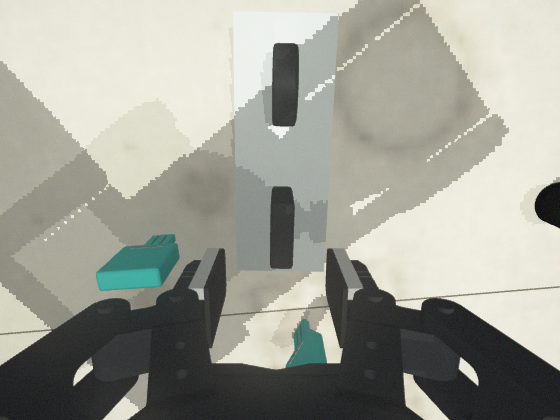

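The key head is between the pads, seen at (282,187–268). The pads are at columns 222 and 328, and the turquoise look-alike is clear at (140,265).

```bash
python3 - <<'E'
from h import *
f=dict(np.load("pics/w5.npz")); g=f["color"].astype(int)
m=((g.max(2)<75)).astype(np.uint8); m[:175]=0;m[290:]=0;m[:,:255]=0;m[:,:]*=1;m[:,310:]=0
c=max(cv2.findContours(m,0,1)[0],key=cv2.contourArea)[:,0]; print(cv2.minAreaRect(c), c.min(0),c.max(0))
for r in (200,220,240,260):
    cc=c[c[:,1]==r][:,0]; print(r,cc.min(),cc.max(),plane(f,(cc.min(),r),76)[:2].round(1),plane(f,(cc.max()+1,r),76)[:2].round(1))
b=plane(f,((c[:,0].min()+c[:,0].max())/2,c[:,1].max()+1),76)[:2]; print(b, b+18*np.array([.1,.995]))
E
```

```text
((281.5, 227.5), (81.0, 23.0), 90.0) [270 187] [293 268]
200 271 292 [458.3 319.1] [469.1 318. ]
220 271 293 [457.2 308.8] [468.7 307.6]
240 270 292 [455.6 298.2] [467.3 297. ]
260 270 292 [454.4 287.1] [466.3 286. ]
[459.88239681 281.47813001] [461.68239681 299.38813001]
```

Emit:
play_rows(dp=[[0,0,0.6],[0,0,1.2],[0,0,1.65],[0,0,1.65],[0,0,1.65]], rot=[[0,0,0],[0,0,0],[0,0,0],[0,0,0],[0,0,0]])

```text
clock: 8.5
eef_pos: [462.7, 301.3, 46.2]
tcp_rot: [3.141, -0.0, 1.472]
contact_force: [-0.2, -0.1, -0.4]
opening: 0.499
grasp_force: 0.0
```

```bash
python3 -c "
from h import *
s=telemetry.sense();print(s['contact_force'],s['tcp_rot'])
go([461.8,299.7,42],np.pi/2-0.1)"
```

```text
[-0.24546698 -0.14906563 -0.36599746] [ 3.14092419e+00 -4.64538036e-04  1.47159681e+00]
dp [-0.042, -0.019, 0.105] rot [0.006, -0.004, 0.008] rows>= 0.1
```

Emit:
play_rows(dp=[[-0.04,-0.02,0.1],[-0.04,-0.02,0.1],[-0.04,-0.02,0.1],[-0.04,-0.02,0.1],[-0.04,-0.02,0.1]], rot=[[0,0,0],[0,0,0],[0,0,0],[0,0,0],[0,0,0]], fingers=0, grip_force=70)

```text
clock: 8.92
eef_pos: [461.5, 300.1, 42.2]
tcp_rot: [3.14, -0.001, 1.473]
contact_force: [-0.9, -2.1, 6.1]
opening: 0.127
grasp_force: 68.2
```

Emit:
play_rows(dp=[[0,0,0],[0,0,0],[0,0,0]], rot=[[0,0,0],[0,0,0],[0,0,0]])

```text
clock: 9.17
eef_pos: [461.5, 300.1, 42.2]
tcp_rot: [3.14, -0.001, 1.473]
contact_force: [-0.7, -2.0, 5.1]
opening: 0.128
grasp_force: 68.3
```

```bash
python3 -c "
from h import *
s=telemetry.sense();print({k:s[k] for k in ('eef_pos','tcp_rot','contact_force','wrist_torque','opening','grasp_force')})"
```

```text
{'eef_pos': array([461.53904853, 300.13674374,  42.20390719]), 'tcp_rot': array([ 3.13999774e+00, -9.19536679e-04,  1.47262212e+00]), 'contact_force': array([-0.66129767, -1.96098196,  5.05283796]), 'wrist_torque': array([-0.29477419,  0.12878781,  0.03089375]), 'opening': 0.12753346609232885, 'grasp_force': 68.25348258018494}
```

Emit:
play_rows(dp=[[0,0,-0.25],[0,0,-0.6],[0,0,-1.1],[0,0,-1.8],[0,0,-2.6]], rot=[[0,0,0],[0,0,0],[0,0,0],[0,0,0],[0,0,0]])

```text
clock: 9.58
eef_pos: [460.0, 299.4, 146.0]
tcp_rot: [-3.14, 0.001, 1.473]
contact_force: [1.1, 0.1, -0.4]
opening: 0.136
grasp_force: 68.4
```

Emit:
play_rows(dp=[[0,0,-0.8],[-0.3,0,-1.2],[-1,0,-1.2],[-1.8,0,-1.2],[-2.6,0,-1.2]], rot=[[0,0,0],[0,0,0],[0,0,0],[0,0,-0.3],[0,0,-0.6]])

```text
clock: 10.0
eef_pos: [450.4, 195.8, 194.4]
tcp_rot: [3.14, -0.001, 1.538]
contact_force: [0.6, -0.8, -0.6]
opening: 0.129
grasp_force: 68.4
```

```bash
python3 -c "
from h import *
s=telemetry.sense();print(s['eef_pos'],s['opening'],s['grasp_force'])
go([500,80,180],1.574)
go([507.5,-52,180],1.574)"
```

```text
[450.4143996  195.7538586  194.39534027] 0.1293224951330614 68.37774753570557
dp [-2.852, 1.333, 0.36] rot [0.019, -0.009, -0.343] rows>= 3.0
dp [-6.144, 1.628, 0.357] rot [0.019, -0.009, -0.343] rows>= 6.1
```

Emit:
play_rows(dp=[[-0.8,0.25,0],[-1.6,0.5,0.1],[-2.4,0.75,0.2],[-3.2,1,0.3],[-4,1.2,0.35]], rot=[[0,0,-0.1],[0,0,-0.2],[0,0,-0.3],[0,0,-0.34],[0,0,-0.34]])

```text
clock: 10.42
eef_pos: [493.2, 33.2, 179.7]
tcp_rot: [3.14, -0.0, 1.571]
contact_force: [-0.0, 0.2, -0.5]
opening: 0.129
grasp_force: 68.4
```

Emit:
play_rows(dp=[[-0.7,0.2,0],[-1.3,0.35,0.1],[-1.9,0.4,0.2],[-2.14,0.43,0.2],[-2.14,0.43,0.2]], rot=[[0,0,0],[0,0,0],[0,0,0],[0,0,0],[0,0,0]])

```text
clock: 10.83
eef_pos: [510.2, -52.5, 171.5]
tcp_rot: [3.141, 0.0, 1.569]
contact_force: [-0.5, 0.3, -0.6]
opening: 0.127
grasp_force: 68.4
```

Emit:
play_rows(dp=[[0,0,0],[0,0,0]], rot=[[0,0,0],[0,0,0]])

```text
clock: 11.0
eef_pos: [510.0, -50.0, 171.3]
tcp_rot: [3.141, -0.0, 1.571]
contact_force: [0.8, -0.3, 0.1]
opening: 0.129
grasp_force: 68.4
```

```bash
python3 - <<'E'
from h import *
s=telemetry.sense(); print(s["eef_pos"],s["tcp_rot"],s["opening"],abs(s["qvel"]).max())
f=cam("wrist"); np.savez("pics/w6.npz",**f)
c=f["color"][:,:,::-1]; cv2.imwrite("pics/w6.png",cv2.resize(c[180:380,175:375],(600,600),interpolation=cv2.INTER_CUBIC))
go([507.5,-52,150],1.574); print("lock px",proj(f,[507.5,-52,73]))
E
```

```text
[509.99512898 -49.95948583 171.27195536] [ 3.14112004e+00 -3.47578594e-04  1.57114509e+00] 0.12856129105915035 0.011977307949029596
dp [-0.055, -0.062, 0.529] rot [0.003, -0.002, -0.021] rows>= 0.5
lock px [272.20268798 207.27991848]
```

View pics/w6.png

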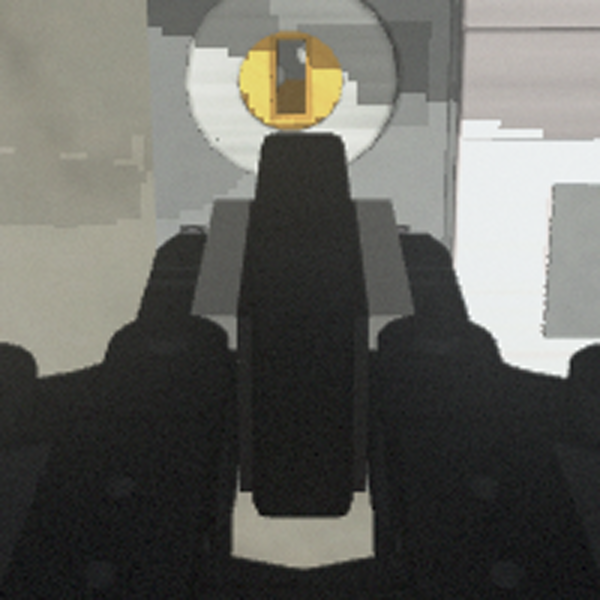

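The view shows the slot centred at crop (291,77), with the plug ellipse at (291,80). The key head's bottom +y edge is at crop row 133, columns 262–343. Its top −y edge is at row 515. From here I go by numbers only.

```bash
python3 - <<'E'
from h import *
f=dict(np.load("pics/w6.npz")); im=f["color"].astype(int); z=171.3
P=lambda c,zz:plane(f,(175+c[0]/3,180+c[1]/3),zz).round(1)
print("slot",P((275,38),70),P((306,40),70),P((310,115),70),P((270,115),70))
b=((im[...,0]-im[...,2]>50)&(im[...,0]>110)).astype(np.uint8); b[:185]=0;b[224:]=0;b[:,:250]=0;b[:,295:]=0
p=np.vstack(cv2.findContours(b,0,1)[0]); e=cv2.fitEllipse(cv2.convexHull(p)); print("plug",e,P(((e[0][0]-175+.0)*3,(e[0][1]-180)*3),70))
print("head bottom +y edge (TCP-6)",P((262,133),z-6.2),P((343,133),z-6.2))
print("head top -y edge (TCP+34)",P((252,515),z+33.8),P((353,515),z+33.8))
E
```

```text
slot [503.6 -42.3  70. ] [510.8 -42.7  70. ] [511.8 -61.   70. ] [502.3 -61.   70. ]
plug ((271.3810729980469, 206.48974609375), (32.283233642578125, 34.172607421875), 86.69718933105469) [506.9 -52.3  70. ]
head bottom +y edge (TCP-6) [504.  -33.8 165.1] [515.8 -33.8 165.1]
head top -y edge (TCP+34) [503.8 -68.  205.1] [515.8 -68.  205.1]
```

Emit:
play_rows(dp=[[-0.03,-0.072,0.5],[-0.03,-0.072,1.0],[-0.03,-0.072,1.45],[-0.03,-0.072,1.45],[-0.03,-0.072,1.45]], rot=[[0,0,0],[0,0,0],[0,0,0],[0,0,0],[0,0,0]])

```text
clock: 11.47
eef_pos: [506.6, -51.1, 112.5]
tcp_rot: [-3.14, -0.0, 1.572]
contact_force: [0.5, -0.4, 0.4]
opening: 0.13
grasp_force: 68.4
```

Emit:
play_rows(dp=[[0,0,0],[0,0,0],[0,0,0]], rot=[[0,0,0],[0,0,0],[0,0,0]])

```text
clock: 11.72
eef_pos: [508.0, -51.9, 113.8]
tcp_rot: [3.14, 0.0, 1.571]
contact_force: [0.3, -0.2, -0.4]
opening: 0.133
grasp_force: 68.4
```

```bash
python3 -c "
from h import *
s=telemetry.sense();print(s['contact_force'],s['wrist_torque'])
go([507.1,-51.2,104],1.573)"
```

```text
[ 0.34649811 -0.15226201 -0.40528681] [ 0.02481198 -0.04696791 -0.03029426]
dp [0.018, -0.022, 0.246] rot [0.018, 0.002, -0.017] rows>= 0.2
```

Emit:
play_rows(dp=[[0.01,-0.02,0.08],[0.01,-0.02,0.16],[0.01,-0.02,0.24],[0.01,-0.02,0.32],[0.01,-0.02,0.38]], rot=[[0,0,0],[0,0,0],[0,0,0],[0,0,0],[0,0,0]])

```text
clock: 12.13
eef_pos: [506.2, -51.7, 97.0]
tcp_rot: [-3.141, -0.0, 1.571]
contact_force: [0.8, -1.0, -0.7]
opening: 0.133
grasp_force: 68.4
```

Emit:
play_rows(dp=[[0,0,0],[0,0,0]], rot=[[0,0,0],[0,0,0]])

```text
clock: 12.3
eef_pos: [506.2, -51.6, 97.2]
tcp_rot: [-3.141, -0.0, 1.571]
contact_force: [-1.1, 0.2, -1.2]
opening: 0.129
grasp_force: 68.4
```

The tip is 7 mm below the plug face with no force, so it's in the keyway. Now past the pins.

Emit:
play_rows(dp=[[0,0,0.08],[0,0,0.16],[0,0,0.24],[0,0,0.3],[0,0,0.3]], rot=[[0,0,0],[0,0,0],[0,0,0],[0,0,0],[0,0,0]])

```text
clock: 12.72
eef_pos: [507.0, -51.7, 85.4]
tcp_rot: [3.14, 0.0, 1.571]
contact_force: [0.1, 1.5, 3.1]
opening: 0.129
grasp_force: 68.8
```

Emit:
play_rows(dp=[[0,0,0.05],[0,0,0.1],[0,0,0.15],[0,0,0.18],[0,0,0.18]], rot=[[0,0,0],[0,0,0],[0,0,0],[0,0,0],[0,0,0]])

```text
clock: 13.13
eef_pos: [507.2, -51.6, 78.3]
tcp_rot: [3.14, 0.0, 1.571]
contact_force: [3.2, 0.3, -1.0]
opening: 0.129
grasp_force: 68.8
```

```bash
python3 -c "
from h import *
s=telemetry.sense();print({k:s[k] for k in ('eef_pos','tcp_rot','contact_force','wrist_torque','opening','grasp_force')})"
```

```text
{'eef_pos': array([507.18354857, -51.63300454,  78.30530092]), 'tcp_rot': array([3.13994855e+00, 4.98269558e-05, 1.57093981e+00]), 'contact_force': array([ 3.24138688,  0.33783456, -1.00447784]), 'wrist_torque': array([ 0.08587848, -0.68554693,  0.03124825]), 'opening': 0.1290752490044489, 'grasp_force': 68.81291270256042}
```

Emit:
play_rows(dp=[[0,0,0.04],[0,0,0.08],[0,0,0.08]], rot=[[0,0,0],[0,0,0],[0,0,0]])

```text
clock: 13.38
eef_pos: [507.4, -51.7, 76.6]
tcp_rot: [3.14, 0.0, 1.571]
contact_force: [-1.7, 1.4, 20.1]
opening: 0.127
grasp_force: 72.1
```

```bash
python3 -c "
from h import *
s=telemetry.sense();print({k:s[k] for k in ('eef_pos','tcp_rot','contact_force','wrist_torque','opening','grasp_force')})"
```

```text
{'eef_pos': array([507.3913912, -51.6711146,  76.5797089]), 'tcp_rot': array([3.13977119e+00, 1.58725006e-04, 1.57100056e+00]), 'contact_force': array([-1.67488514,  1.39519614, 20.07166071]), 'wrist_torque': array([0.00183411, 0.30188096, 0.03084288]), 'opening': 0.1273203069293547, 'grasp_force': 72.06676483154297}
```

```bash
python3 - <<'E'
from h import *
a=dict(np.load("pics/w6.npz"))["color"]; f=cam("wrist"); np.savez("pics/w7.npz",**f); b=f["color"]
for im in (a,b): print(im[335:372,270:282].mean((1,2)).round().astype(int).tolist()); print(im[200:262,270:282].mean((1,2)).round().astype(int).tolist())
S=cam("scene"); np.savez("pics/s7.npz",**S)
# key top centre expected px, seated vs 3 mm high
for z in (113,116,120): print(z,proj(S,[507,-52,z]).round(1))
k=proj(S,[507,-52,113]).astype(int); print(S["color"][k[1]-22:k[1]+14,k[0]-6:k[0]+14:2].mean(2).round().astype(int))
E
```

```text
[27, 26, 28, 26, 27, 28, 27, 27, 27, 26, 28, 29, 29, 29, 29, 28, 26, 83, 152, 156, 156, 156, 155, 155, 156, 156, 156, 157, 156, 156, 155, 154, 153, 148, 67, 31, 29]
[123, 113, 116, 129, 130, 131, 128, 124, 123, 123, 124, 123, 124, 124, 124, 124, 124, 124, 163, 158, 164, 138, 144, 178, 97, 54, 50, 50, 50, 51, 50, 49, 49, 49, 48, 49, 49, 48, 47, 47, 47, 47, 46, 47, 46, 46, 46, 46, 45, 44, 44, 43, 44, 43, 42, 42, 42, 42, 41, 41, 43, 41]
[37, 39, 39, 39, 38, 38, 39, 39, 39, 38, 39, 37, 40, 39, 38, 38, 36, 104, 182, 187, 186, 184, 184, 184, 184, 186, 186, 186, 187, 188, 189, 189, 189, 184, 87, 43, 40]
[133, 132, 132, 132, 123, 123, 115, 151, 160, 167, 168, 170, 173, 175, 177, 176, 175, 173, 172, 171, 174, 175, 175, 173, 172, 72, 50, 50, 50, 49, 49, 50, 50, 49, 51, 48, 49, 48, 48, 49, 48, 48, 47, 47, 46, 45, 46, 46, 46, 46, 45, 46, 45, 44, 45, 44, 44, 44, 44, 44, 46, 46]
113 [296.7 199.8]
116 [296.7 198.9]
120 [296.7 197.6]
[[ 24  21  20  22  19  20  23  21  22  22]
 [ 19  20  21  20  23  20  25  22  19  19]
 [ 22  21  19  20  20  18  21  18  24  20]
 [ 19  21  18  21  19  22  19  21  18  
[... 680 characters left out ...]
25 105 139]
 [ 18  19  20  21  22  20  19  34 123 140]
 [ 21  22  19  17  21  19  41  64 136 139]
 [ 20  20  20  21  16  20  72  87 126 135]
 [ 23  20  17  19  17  15  61  90 117 121]
 [ 22  19  21  22  17  14  51  90 114 112]
 [ 19  19  21  20  17  13  36  77 108 116]
 [ 21  22  17  18  24  13  14  57  66 112]
 [ 19  22  20  26  47  18  14  51  67  91]
 [ 20  28  20  46  60  12  16  50  70  78]
 [ 21  23  16  67  66   8  11  50  68  70]
 [ 25  17  21  69  63  12  11  50  71  70]
 [ 26  16  21  69  65  10  13  56  71  69]
 [ 26  19  21  67  65  17   8  71  71  78]
 [ 27  22  23  71  64  17  10  71  85  83]
 [ 37  19  19  67  66  12  12  77 106  85]
 [ 61  23  18  68  71  13   9  85 109  96]]
```

The force is 20 N at TCP z 76.6, well past both pins, so the head is on the collar. Now I turn clockwise (positive about tool z).

Emit:
play_rows(dp=[[0,0,-0.02],[0,0,-0.02],[0,0,-0.02],[0,0,-0.02],[0,0,-0.02]], rot=[[0,0,0],[0,0,0.6],[0,0,1.4],[0,0,2.2],[0,0,3.0]])

```text
clock: 13.9
eef_pos: [507.6, -51.6, 76.7]
tcp_rot: [3.139, -0.001, 1.253]
contact_force: [1.8, 1.5, 7.9]
opening: 0.131
grasp_force: 70.2
```

```bash
python3 -c "
from h import *
s=telemetry.sense();print({k:s[k].round(2) for k in ('eef_pos','tcp_rot','contact_force','wrist_torque')},s['opening'],s['grasp_force'])"
```

```text
{'eef_pos': array([507.63, -51.64,  76.68]), 'tcp_rot': array([ 3.14, -0.  ,  1.25]), 'contact_force': array([1.84, 1.51, 7.92]), 'wrist_torque': array([ 0.02, -0.38,  0.22])} 0.1307225549234989 70.16019344329834
```

Emit:
play_rows(dp=[[0,0,0.01],[0,0,0.01],[0,0,0.01],[0,0,0.01],[0,0,0.01]], rot=[[0,0,0.9],[0,0,1.8],[0,0,2.7],[0,0,3.6],[0,0,4.5]])

```text
clock: 14.32
eef_pos: [507.4, -51.7, 76.6]
tcp_rot: [3.14, -0.001, 0.781]
contact_force: [-0.8, 0.0, 14.8]
opening: 0.131
grasp_force: 71.1
```

Emit:
play_rows(dp=[[0,0,0],[0,0,0],[0,0,0],[0,0,0],[0,0,0]], rot=[[0,0,0.9],[0,0,1.8],[0,0,2.7],[0,0,3.6],[0,0,4.5]])

```text
clock: 14.73
eef_pos: [507.0, -51.7, 76.6]
tcp_rot: [3.141, -0.001, 0.31]
contact_force: [-0.3, 0.9, 15.7]
opening: 0.13
grasp_force: 71.4
```

```bash
python3 -c "
from h import *
s=telemetry.sense();print({k:s[k].round(2) for k in ('eef_pos','tcp_rot','contact_force','wrist_torque')},s['opening'],s['grasp_force'])"
```

```text
{'eef_pos': array([507.03, -51.67,  76.6 ]), 'tcp_rot': array([ 3.14, -0.  ,  0.31]), 'contact_force': array([-0.34,  0.9 , 15.72]), 'wrist_torque': array([0.12, 0.41, 0.28])} 0.12951030920567735 71.36448383331299
```

Emit:
play_rows(dp=[[0,0,0],[0,0,0],[0,0,0],[0,0,0],[0,0,0]], rot=[[0,0,0.9],[0,0,1.8],[0,0,2.6],[0,0,3.2],[0,0,3.2]])

```text
clock: 15.15
eef_pos: [506.8, -51.4, 76.5]
tcp_rot: [-3.141, -0.001, -0.025]
contact_force: [-1.7, 2.5, 16.6]
opening: 0.132
grasp_force: 71.4
```

```bash
python3 -c "
from h import *
s=telemetry.sense();print({k:s[k].round(3) for k in ('eef_pos','tcp_rot','contact_force','wrist_torque')},s['opening'],s['grasp_force'])"
```

```text
{'eef_pos': array([506.809, -51.428,  76.548]), 'tcp_rot': array([-3.141e+00, -1.000e-03, -2.500e-02]), 'contact_force': array([-1.719,  2.523, 16.579]), 'wrist_torque': array([ 0.346,  0.4  , -0.01 ])} 0.13199209588145294 71.41266345977783
```

Emit:
play_rows(dp=[[0,0,0],[0,0,0],[0,0,0]], rot=[[0,0,0.4],[0,0,0.8],[0,0,0.8]])

```text
clock: 15.4
eef_pos: [506.9, -51.3, 76.6]
tcp_rot: [-3.141, -0.001, -0.107]
contact_force: [-0.1, 3.8, 16.2]
opening: 0.127
grasp_force: 71.4
```

```bash
python3 -c "
from h import *
s=telemetry.sense();print({k:s[k].round(3) for k in ('eef_pos','tcp_rot','contact_force','wrist_torque')},s['opening'],s['grasp_force'])"
```

```text
{'eef_pos': array([506.866, -51.305,  76.579]), 'tcp_rot': array([-3.141e+00, -1.000e-03, -1.070e-01]), 'contact_force': array([-0.125,  3.774, 16.237]), 'wrist_torque': array([0.598, 0.428, 0.077])} 0.12669043416476014 71.43328785896301
```

Emit:
play_rows(dp=[[0,0,0],[0,0,0],[0,0,0]], rot=[[0,0,0.3],[0,0,0.6],[0,0,0.6]])

```text
clock: 15.65
eef_pos: [506.9, -51.1, 76.6]
tcp_rot: [-3.141, -0.001, -0.169]
contact_force: [-1.3, 4.8, 16.0]
opening: 0.127
grasp_force: 71.4
```

```bash
python3 - <<'E'
from h import *
s=telemetry.sense();print({k:s[k].round(3) for k in ('eef_pos','tcp_rot','contact_force','wrist_torque')},s['opening'],s['grasp_force'])
f=cam("wrist"); np.savez("pics/w8.npz",**f)
for n in ("w6","w7","w8"):
    g=np.load(f"pics/{n}.npz")["color"].astype(int).mean(2)
    # bottom edge row of head's near end, per column; and end columns
    rows=[int(np.argmax(g[205:260,c]<80))+205 for c in range(262,292,3)]
    print(n,"edge rows",rows,"end rows",[int(np.argmax(g[335:372,c]>75))+335 for c in range(256,298,4)])
    print("  cols<80 at rows 228,236,243",[(np.where(g[q,245:305]<75)[0]+245)[[0,-1]].tolist() for q in (228,236,243)])
E
```

```text
{'eef_pos': array([506.944, -51.1  ,  76.579]), 'tcp_rot': array([-3.141e+00, -1.000e-03, -1.690e-01]), 'contact_force': array([-1.289,  4.799, 15.958]), 'wrist_torque': array([0.874, 0.322, 0.286])} 0.12651924983315338 71.38242244720459
w6 edge rows [229, 225, 225, 225, 225, 225, 225, 225, 225, 230] end rows [344, 349, 352, 352, 352, 352, 352, 352, 352, 347, 344]
  cols<80 at rows 228,236,243 [[263, 288], [262, 289], [260, 290]]
w7 edge rows [228, 226, 225, 225, 225, 225, 225, 225, 226, 229] end rows [344, 349, 352, 352, 352, 352, 352, 352, 352, 344, 344]
  cols<80 at rows 228,236,243 [[263, 288], [261, 289], [260, 290]]
w8 edge rows [228, 226, 225, 225, 225, 225, 225, 225, 226, 230] end rows [344, 350, 353, 353, 353, 353, 353, 353, 352, 348, 344]
  cols<80 at rows 228,236,243 [[262, 288], [261, 289], [260, 290]]
```

The key hasn't slipped in the grip, and it has turned 1.74 rad including play, with torque rising at the stop. I'll hold briefly, check the flaps, and hand in.

Emit:
play_rows(dp=[[0,0,0],[0,0,0],[0,0,0],[0,0,0]], rot=[[0,0,0],[0,0,0],[0,0,0],[0,0,0]])

```text
clock: 16.03
eef_pos: [506.9, -51.1, 76.5]
tcp_rot: [-3.141, -0.001, -0.167]
contact_force: [-1.5, 5.1, 16.3]
opening: 0.13
grasp_force: 71.4
```

```bash
python3 - <<'E'
from h import *
s=telemetry.sense();print({k:s[k].round(3) for k in ('eef_pos','tcp_rot','contact_force','wrist_torque')},s['grasp_force'])
t=cam("top"); d=dict(np.load("pics/top0.npz"))
# flaps: mean brightness where plates lie closed (off the arm), now against the open start
for X in ([660,-20,74],[660,-100,74]):
    u=proj(t,X).astype(int); print(u, t["color"][u[1]-2:u[1]+3,u[0]-2:u[0]+3].mean((0,1)).round(), d["color"][u[1]-2:u[1]+3,u[0]-2:u[0]+3].mean((0,1)).round())
print(r.sign_off())
E
```

```text
{'eef_pos': array([506.918, -51.084,  76.549]), 'tcp_rot': array([-3.141e+00, -1.000e-03, -1.670e-01]), 'contact_force': array([-1.543,  5.149, 16.281]), 'wrist_torque': array([0.834, 0.32 , 0.295])} 71.38332009315491
[283 168] [152. 152. 150.] [146. 145. 143.]
[308 168] [152. 151. 149.] [143. 142. 140.]
the job is handed in; nothing more can be done
None
```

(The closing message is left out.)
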